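# Fit a retaining ring on a bearing spindle with hinged pliers

## Task

Take the ring pliers off their stand, squeeze the red grips to spread the retaining ring on their tips, and slide the ring down over the spindle of the bearing unit, pressing the sprung brass collar down until the ring is level with the spindle's groove; then let the grips open so that the ring snaps into the groove. Press gently, with no more than about 20 newtons on the collar. Then draw the pliers off and stand them upright on their stand again, leaving the vial, the beaker and the screwdriver where they are.

Things in the scene. Friction and masses are not known exactly. Their poses are not given: they have to be found in the camera images.
- ring_center (a point): Centre of the steel C-shaped retaining ring (4 mm thick, 42 mm across, sprung shut to a 26 mm bore), on its axis, half-way up; z along its axis, +x to its open end with two 12 mm eyelets (holes 8 mm). Starts flat on the stand, the pliers' tips in its eyelets. Spread fully it passes the 30 mm spindle with 0.5 mm to spare all round; friction holds it on the tips (its back sags 4 mm in the air).
- ring_left (a joint): How far each arm of the ring is spread (rad): 0 shut, as in the groove; about 0.2 when clamped on the spindle's full 30 mm; about 0.28 on fully squeezed pliers.
- pliers_grip (a point): Midway between the pliers' two red grips, where to grasp. Pliers stand upright, 100 mm high, 0.2 kg: z up, x to the side of the tips, y from grip to grip. Grips: round bars 10 mm thick, 24 mm long along x, 48 mm over the outsides when open, about 25 mm when squeezed along y to the built-in stop (tips fully spread).
- pliers_left (a joint): Angle of each pliers lever (rad): 0 open, 0.285 squeezed to the stop. Squeezing to the stop takes about 15 N a grip; 25 to 30 N holds it there. A return spring opens the levers (still 5 N a grip when nearly open, so fingers opened to 46 mm still carry the pliers while the tips are slack in the eyelets).
- pliers_foot (a point): Centre of the flat underside of the pliers' foot, 90 mm below pliers_grip on the same upright axis. The foot lies on the ring and pushes it down; a 34 mm hole lets the spindle through. The spread ring stays centred on this axis. Two 4 mm tips, 24 mm to the +x side, reach 8 mm below the foot.
- stand: Fixed stand: grey base 104 x 90 mm, 10 mm thick, with a blue step 50 x 64 mm, from 36 mm behind the origin to 14 mm in front of it, its top 30 mm high. Origin on the worktop below the white boss; the pliers' tips hang free in front of the step, on the +x side.
- stand_seat (a point): On the blue step's top, 30 mm above the worktop, in the middle of a white boss 21 mm wide and 3.5 mm high. Axes as the stand's. At the start the ring lies round the boss with the foot on it, all on one axis (pliers_grip 124 mm high); put back without the ring, the foot stands flat on the step, x the same way (pliers_grip 120 mm high).
- housing: Fixed bearing unit: square aluminium base 84 mm, 12 mm thick; round body 60 mm wide, up to 30 mm high; upright 30 mm steel spindle. Origin on the worktop on the spindle's axis. Its rotation about the vertical does not matter.
- housing_top (a point): Spindle axis at the round body's top, 30 mm above the worktop. The spindle stands out differently each time (and holds firm): tip 65.5 to 81.5 mm above the worktop, its last 4.5 mm coned to 23 mm. The dark groove, 25 mm in diameter and 6 mm high, has its upper edge 18.5 mm below the tip (47 to 63 mm high): find it by feel.
- spring_seat (a point): Spindle axis 31 mm high, lower end of the collar's spring. The brass collar (39 mm wide), when free, has its top level with the groove's upper edge. Pressing it takes 2 N at first touch, then 1.1 N per mm; the ring can close into the groove 4 to 6 mm below first touch (best 5 mm, 7.5 N); hard stop at 7.5 mm (10 N). The shut ring is pushed up against the groove's upper edge.
- vial_free: Bystander: small glass vial with black cap, 28 mm wide, 56 mm high, origin at the centre of its underside.
- beaker_50: Bystander: small empty glass beaker, 43 mm wide, 56 mm high, origin at the centre of its underside.
- screwdriver: Bystander: screwdriver with red handle lying on the worktop, 173 mm long, 26 mm high, origin under its middle.
There are look-alikes about, which are no part of the job. Leave any blue or turquoise look-alike of the housing alone.

How it is judged:
By the outcome, as a careful person would: the job done as asked, in the order asked, and still so for the second after the job is handed in, with the robot touching nothing.
It also fails if it takes over 67 s, if anything falls off the work surface, if the arm or the gripper's body presses on something with over 40 N, if the wrist force passes 120 N, or if a joint passes its speed limit or range.

## Robot

A 6-joint arm with a two-finger parallel gripper is mounted at the origin on a cart in front of the work surface, level with it; the furniture and walls round the work are solid. World frame = base frame: x ahead of the robot, y to its left, z up, the work surface at z = 0. Lengths are in mm, angles in rad, forces in N, time in s.
With the tool pointing down it reaches from about 400 to 925 mm from the base axis. Payload 12.5 kg.
Tool frame: the origin (TCP) lies at the centre of the arm's flange, where the gripper is bolted on; the fingertips stand 190 mm ahead of it and the grasp point (between the pads) lies 171 mm ahead of it; z points along the fingers, y is the line along which they close (so a half turn about z gives the same grasp; the last joint's range is limited). The gripper opens to 95 mm and grips with 3 to 60 N. Pads are 20 mm wide; open, the fingers measure 119 mm over their backs; the gripper's body (75 mm by 180 mm) begins 59 mm behind the grasp point.
Start: joints at [-1.444, 0.491, 1.559, -0, 1.092, -0.106], TCP at [144.209, -608.135, 404.761] pointing down, gripper open.
Joint ranges: [-3.1, 3.1], [-0.84, 2.19], [0.05, 2.79], [-1.13, 4.28], [0.06, 2.93], [-2.69, 2.69]. Speed limits (rad/s): [2.22, 2.22, 2.79, 3.14, 3.14, 3.14].

## Interface

Orientations are given as [roll, pitch, yaw] about the fixed x, y, z axes, in that order (R = Rz(yaw) Ry(pitch) Rx(roll)).
In Python, from cell import env, read_camera, search_frame, cut_out gives the robot as it stands. The module is installed in compiled form; this text tells all that it offers.
- The arm moves only by the tool move_arm, never from a script. Its argument "commands" is a list of rows, each a list of 3 entries, a list of its own where there are three numbers: the shift along the world's x, y, z normalised to -1 to 1, where 1 is 0.03 m, then the turn about the world's z normalised to -1 to 1, where 1 is 0.08 rad, then the opening, from -1 (shut) to 1 (fully open), so that 0 is half open. A call has 1 to 20 rows; each row shifts and turns the commanded pose from where the row before left it; what a row does not reach is not made up. A row lasts 1/12 s, in which the tool goes at most 41.7 mm and 7.16 degrees, less where a joint would pass 70% of its speed; a pose out of reach is approached as far as the arm can. A call with a number of a shift or a turn outside -1 to 1 is refused whole. A call with a gripper value outside its range is refused whole. The fingers move at their own pace and stop on an object; the grip force is fixed at half the most. Time passes only in rows, so rows that do not move let the fingers close. It gives the time, the measured TCP pose, the force, the opening and the grip force at its end, in the units of the state.
- env.state(): the state, without advancing time (a new reading comes with each control period).
- read_camera(name): name is "scene" or "side" or "wrist"; returns a dict with "image" (480x640x3 uint8, red, green, blue), "fx", "fy", "cx", "cy" (pixels), "rvec" (rotation vector, rad) and "tvec" (3), from world to camera coordinates, as OpenCV has them. Camera axes: x right, y down, z forward; pixel columns grow to the right and rows downward; lengths in mm; the calibration is good to about 2 mm. A picture is of the moment at which its call begins. There is no depth.
- env.job_done(): hands the job in; it is judged then, once.
Trained networks look in a picture, given as the dict that the camera call returned (one of the last four; its "shot" number tells which), for a name from the list of things; names that differ only in an ending like _2 or _b are one class to them, and where a whole thing is asked for, a point or a joint stands for the part that bears it (a point fixed in the world has none). Each returns a list of dicts, best first, with "confidence" (0 to 1); they miss things now and then, are a little off and sometimes report something else, mostly with a low value. They report only what shows in the picture. A call takes as long as a camera call. They do not tell look-alikes from the thing itself.
- search_frame(thing, picture): "at" ([column, row] in pixels, amid what is visible of it).
- cut_out(thing, picture): "region" (480x640 bool, what is visible of it) and "at" ([column, row] in pixels, amid what is visible of it).
The state is a dict: "t": time; "joints": joint angles; "qvel": joint speeds; "tau": joint torques, N m; "eef_pos": TCP position; "tcp_rot": TCP orientation; "ft_force": force on the tool from outside, world axes, zero at the start; "moment": the same for the moment, N m; "opening": opening from 0.0 (shut) to 1.0 (fully open); "grip_force": force on a finger pad.
Only numpy, scipy, OpenCV 4.12 (cv2) and the standard library are available. Lean on these libraries where they do the work, as an engineer would, in place of code of your own. Each camera call takes 0.05 s, during which the arm holds its last target. There are 200 camera calls.

## Working session

There is one attempt and no reset: what is moved stays moved. The work goes in short steps, Python scripts to look and compute and a tool call to move; the robot and the scene stay as the last step left them, time stands still between calls to the robot, and variables do not carry over. Pictures are saved under pics/ and viewed, at most 10 in all, crops included, and the job is handed in when it is done.

Besides the shell and the picture viewer there is one more tool, called by a JSON object that holds its "fn" and its "kwargs", one argument or row to a line. move_arm: Moves the arm, as the interface text tells. Its arguments: {"type":"object","properties":{"commands":{"type":"array","items":{"type":"array"}}},"required":["commands"]}

```bash
mkdir -p pics; cat > h.py <<'E'
from cell import env, read_camera, search_frame, cut_out
import numpy as np, cv2
def ray(p,uv):
    R,_=cv2.Rodrigues(np.array(p["rvec"],float)); t=np.array(p["tvec"],float).ravel()
    d=R.T@np.array([(uv[0]-p["cx"])/p["fx"],(uv[1]-p["cy"])/p["fy"],1.]); return -R.T@t,d/np.linalg.norm(d)
def atz(p,uv,z):
    c,d=ray(p,uv); return c+d*(z-c[2])/d[2]
def proj(p,X):
    K=np.array([[p["fx"],0,p["cx"]],[0,p["fy"],p["cy"]],[0,0,1.]])
    return cv2.projectPoints(np.array(X,float).reshape(-1,1,3),np.array(p["rvec"],float),np.array(p["tvec"],float),K,None)[0].reshape(-1,2)
def tri(l):
    A=0;b=0
    for p,uv in l:
        c,d=ray(p,uv);M=np.eye(3)-np.outer(d,d);A=A+M;b=b+M@c
    return np.linalg.solve(A,b)
def save(n,im): cv2.imwrite("pics/"+n,cv2.cvtColor(im,cv2.COLOR_RGB2BGR))
E
python3 - <<'E'
from h import *
P={n:read_camera(n) for n in("scene","side","wrist")}
for n,p in P.items():
    save(n+"0.png",p["image"]); print(n,ray(p,(320,240))[0].round(),ray(p,(320,240))[1].round(2),p["fx"])
    for t in("pliers_grip","pliers_foot","ring_center","stand","housing","spring_seat","vial_free","beaker_50","screwdriver"):
        print(t,[(np.round(o["at"]).tolist(),round(o["confidence"],2),atz(p,o["at"],30).round().tolist()[:2]) for o in search_frame(t,p)[:4]])
print(env.state())
E
```

```text
scene [255. 627. 727.] [ 0.34 -0.66 -0.67] 455.43101306155904
pliers_grip [([396.0, 209.0], 0.77, [499.0, -251.0])]
pliers_foot [([398.0, 207.0], 0.56, [498.0, -261.0])]
ring_center [([386.0, 212.0], 0.61, [515.0, -228.0])]
stand [([393.0, 230.0], 0.86, [476.0, -173.0]), ([343.0, 187.0], 0.18, [655.0, -276.0])]
housing [([232.0, 309.0], 0.89, [671.0, 197.0]), ([284.0, 428.0], 0.79, [458.0, 356.0]), ([290.0, 352.0], 0.76, [522.0, 230.0]), ([356.0, 326.0], 0.62, [440.0, 122.0])]
spring_seat [([278.0, 428.0], 0.85, [467.0, 360.0]), ([358.0, 323.0], 0.84, [439.0, 115.0]), ([234.0, 310.0], 0.75, [667.0, 198.0]), ([285.0, 355.0], 0.74, [525.0, 239.0])]
vial_free [([339.0, 261.0], 0.51, [544.0, -21.0])]
beaker_50 []
screwdriver [([345.0, 187.0], 0.64, [650.0, -279.0])]
side [1413. -526.  990.] [-0.62  0.44 -0.65] 567.9070636876125
pliers_grip [([201.0, 275.0], 0.71, [435.0, -187.0]), ([208.0, 296.0], 0.56, [511.0, -206.0])]
pliers_foot [([201.0, 273.0], 0.97, [430.0, -186.0])]
ring_center []
stand [([208.0, 301.0], 0.55, [523.0, -214.0])]
housing [([390.0, 210.0], 0.79, [498.0, 359.0]), ([3
[... 515 characters left out ...]
free []
beaker_50 []
screwdriver []
{'t': 1.5, 'joints': array([-1.44366323e+00,  4.90921383e-01,  1.55889404e+00,  2.51514650e-05,
        1.09171867e+00, -1.05599331e-01]), 'qvel': array([ 0.0013403 , -0.00034651, -0.00149695,  0.00205238, -0.0007684 ,
       -0.00106246]), 'tau': array([ 9.30234964e-04, -6.12465763e+01, -2.58425760e+01,  6.93331542e-02,
        4.45601530e-02, -8.30863928e-05]), 'eef_pos': array([ 144.17313421, -608.14896776,  404.74970901]), 'tcp_rot': array([ 3.14153206e+00, -1.60236225e-05,  2.32720834e-01]), 'ft_force': array([0.36325965, 0.50732905, 0.33420815]), 'moment': array([-0.00573687,  0.03392361, -0.0182631 ]), 'grip_force': 0.0, 'opening': 0.99994374266003}
```

View pics/scene0.png

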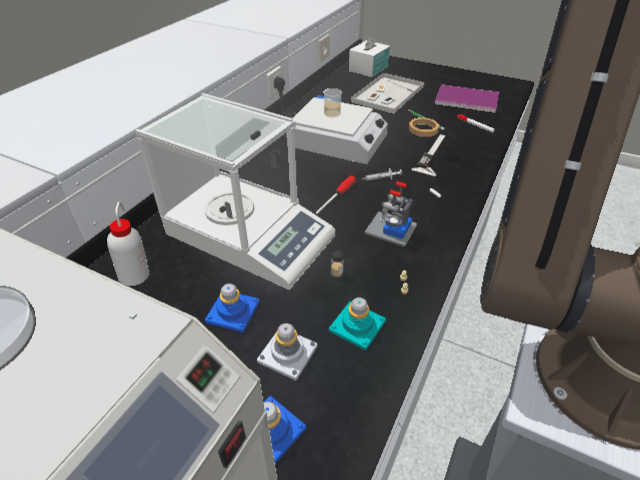

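View pics/side0.png

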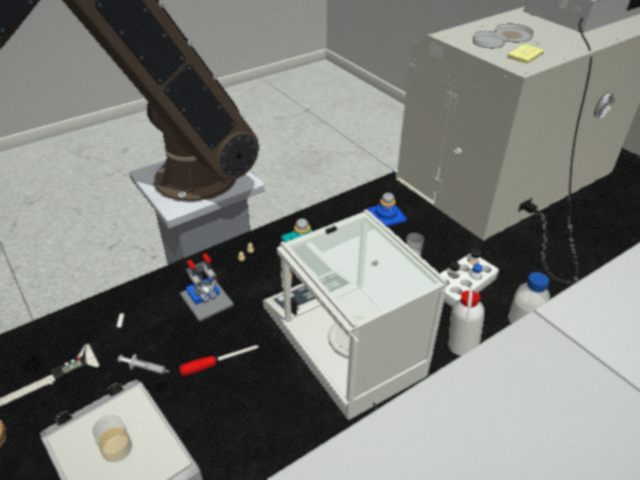

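The aluminium housing is at scene px (288,350), with blue and turquoise look-alikes around it. The pliers and stand are at scene (395,215) and side (205,285). Next I triangulate the pliers and plan the approach.

```bash
python3 - <<'E'
from h import *
a=read_camera("scene");b=read_camera("side")
for t in("pliers_grip","stand"):
    A=cut_out(t,a)[0];B=cut_out(t,b)[0]; print(t,A["at"],B["at"],A["region"].sum(),tri([(a,A["at"]),(b,B["at"])]).round(), atz(a,A["at"],15).round(),atz(b,B["at"],15).round())
    if t=="stand":
        for p,m in((a,A),(b,B)):
            ys,xs=np.nonzero(m["region"]); q=cv2.convexHull(np.c_[xs,ys].astype(np.int32)); q=cv2.approxPolyDP(q,3,True).reshape(-1,2)
            print([ (v.tolist(),atz(p,v,5).round().tolist()[:2]) for v in q])
E
```

```text
pliers_grip [397.2, 206.1] [201.9, 277.1] 723 [ 486. -206.   74.] [ 505. -283.   15.] [ 429. -184.   15.]
stand [391.9, 228.4] [207.5, 303.5] 986 [ 494. -209.   -3.] [ 486. -194.   15.] [ 517. -213.   15.]
[([415, 224], [445.0, -248.0]), ([402, 246], [445.0, -157.0]), ([365, 234], [539.0, -157.0]), ([378, 212], [543.0, -250.0]), ([409, 218], [465.0, -264.0])]
[([232, 305], [545.0, -164.0]), ([199, 320], [543.0, -249.0]), ([182, 292], [438.0, -243.0]), ([190, 285], [427.0, -217.0]), ([217, 285], [465.0, -163.0])]
```

{"fn": "move_arm", "kwargs": {
  "commands": [
    [[0.6,0.75,0],0,1],
    [[0.6,0.75,0],0,1],
    [[0.6,0.75,0],0,1],
    [[0.6,0.75,0],0,1],
    [[0.6,0.75,0],0,1],
    [[0.6,0.75,0],0,1],
    [[0.6,0.75,0],0,1],
    [[0.6,0.75,0],0,1],
    [[0.6,0.75,0],0,1],
    [[0.6,0.75,0],0,1],
    [[0.6,0.75,0],0,1],
    [[0.6,0.75,0],0,1],
    [[0.6,0.75,0],0,1],
    [[0.6,0.75,0],0,1],
    [[0.6,0.75,0],0,1],
    [[0.6,0.75,0],0,1],
    [[0,0,0],0,1],
    [[0,0,0],0,1]
  ]
}}

```text
t: 3.3
eef_pos: [432.7, -247.2, 404.8]
tcp_rot: [3.141, -0.0, 0.235]
ft_force: [-0.3, -0.4, 0.4]
opening: 1.001
grip_force: 0.0
```

```bash
python3 - <<'E'
from h import *
p=read_camera("wrist"); save("w1.png",p["image"]); print(ray(p,(320,240)))
for t in("pliers_grip","pliers_foot","ring_center","stand"):
    for o in cut_out(t,p)[:2]: print(t,np.round(o["at"]),o["confidence"],o["region"].sum(),atz(p,o["at"],120).round(),atz(p,o["at"],30).round())
E
```

```text
(array([ 508.06910618, -229.67184208,  386.06744595]), array([-0.26628183, -0.05291757, -0.96244154]))
pliers_grip [275. 152.] 0.68 4748 [ 485. -203.  120.] [ 477. -194.   30.]
pliers_foot [275. 155.] 0.98 4617 [ 483. -203.  120.] [ 474. -194.   30.]
ring_center [282. 128.] 0.76 293 [ 500. -204.  120.] [ 498. -195.   30.]
stand [310. 106.] 0.59 6648 [ 517. -218.  120.] [ 520. -214.   30.]
stand [274. 150.] 0.5 4800 [ 485. -202.  120.] [ 478. -193.   30.]
```

View pics/w1.png

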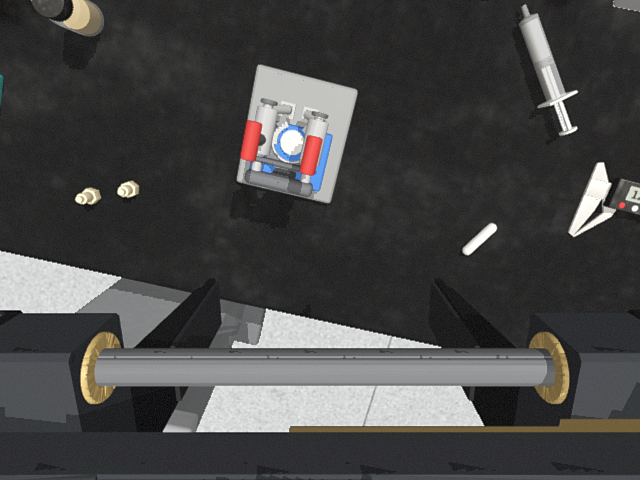

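Red grips are at px (251,140) and (313,155), the white boss at (290,143), and the tips and eyelets point up the image, roughly world +x.

```bash
cat >> h.py <<'E'
def grips(p,z):
    im=p["image"].astype(int); m=((im[...,0]>110)&(im[...,1]<75)&(im[...,2]<75)).astype(np.uint8)
    n,l,s,c=cv2.connectedComponentsWithStats(m)
    o=[]
    for i in range(1,n):
        if s[i,4]>120:
            ys,xs=np.nonzero(l==i); r=cv2.minAreaRect(np.c_[xs,ys].astype(np.float32))
            bx=cv2.boxPoints(r); o.append((c[i],s[i,4],atz(p,r[0],z),[atz(p,v,z)[:2].round(1).tolist() for v in bx]))
    return o
E
python3 - <<'E'
from h import *
p=read_camera("wrist")
g=grips(p,127)
for o in g: print(o[0].round(1),o[1],o[2].round(1),o[3])
if len(g)==2:
    d=g[0][2]-g[1][2]; print((g[0][2]+g[1][2])/2, np.linalg.norm(d), np.arctan2(d[1],d[0]))
im=cv2.cvtColor(p["image"],cv2.COLOR_RGB2HSV)[0:300,200:400]
m=((im[...,1]<40)&(im[...,2]>100)).astype(np.uint8); n,l,s,c=cv2.connectedComponentsWithStats(m); i=1+s[1:,4].argmax()
ys,xs=np.nonzero(l==i); hull=cv2.convexHull(np.c_[xs+200,ys].astype(np.int32)); q=cv2.approxPolyDP(hull,4,True).reshape(-1,2)
W=np.array([atz(p,v,10)[:2] for v in hull.reshape(-1,2)],np.float32); print(q.tolist(),[atz(p,v,10).round().tolist()[:2] for v in q],cv2.minAreaRect(W))
E
```

```text
[253.7 141.5] 122 [ 488.6 -191.2  127. ] [[477.0, -189.9], [499.8, -189.9], [500.0, -192.4], [477.1, -192.5]]
[[355, 89], [327, 201], [235, 178], [256, 63]] [[543.0, -250.0], [441.0, -250.0], [443.0, -162.0], [543.0, -163.0]] ((492.42022705078125, -206.43988037109375), (103.41801452636719, 89.3848648071289), 0.031182333827018738)
```

{"fn": "move_arm", "kwargs": {
  "commands": [
    [[0.47,0.34,-0.33],-0.98,1],
    [[0.47,0.34,-0.33],-0.98,1],
    [[0.47,0.34,-0.33],-0.98,1],
    [[0.47,0.34,-0.33],0,1],
    [[0,0,0],0,1],
    [[0,0,0],0,1],
    [[0,0,0],0,1]
  ]
}}

```text
t: 4.18
eef_pos: [488.2, -207.9, 365.4]
tcp_rot: [3.141, 0.0, -0.002]
ft_force: [0.7, 0.1, -0.6]
opening: 1.001
grip_force: 0.0
```

```bash
sed -i 's/(im\[...,0\]>110)&(im\[...,1\]<75)&(im\[...,2\]<75)/(im[...,0]>90)\&(im[...,1]<0.45*im[...,0])\&(im[...,2]<0.45*im[...,0])/' h.py
python3 - <<'E'
from h import *
p=read_camera("wrist"); save("w2.png",p["image"]); print(env.state()["eef_pos"],env.state()["tcp_rot"],ray(p,(320,240)))
g=grips(p,126)
for o in g: print(o[0].round(1),o[1],o[2].round(1),o[3])
for t in("ring_center",):
    for o in cut_out(t,p)[:2]: print(t,np.round(o["at"]),o["confidence"],o["region"].sum(),atz(p,o["at"],32).round())
E
```

```text
[ 488.04887487 -208.01271009  365.66130322] [ 3.14112410e+00 -3.42861734e-04 -2.89463345e-03] (array([ 565.58358996, -208.54196489,  346.68874007]), array([-0.27136951,  0.01109059, -0.96241134]))
[487.    2.5] 361 [ 622.  -284.4  126. ] [[623.6, -267.3], [623.5, -301.1], [620.5, -301.5], [620.5, -267.6]]
[287.4 264.7] 688 [ 488.5 -187.3  126. ] [[501.0, -182.8], [501.0, -192.4], [475.5, -191.9], [475.6, -182.0]]
[353.8 264.6] 691 [ 488.4 -225.2  126. ] [[501.0, -220.1], [501.0, -229.7], [475.5, -230.3], [475.5, -220.4]]
ring_center [317. 205.] 0.84 651 [ 506. -203.   32.]
```

View pics/w2.png

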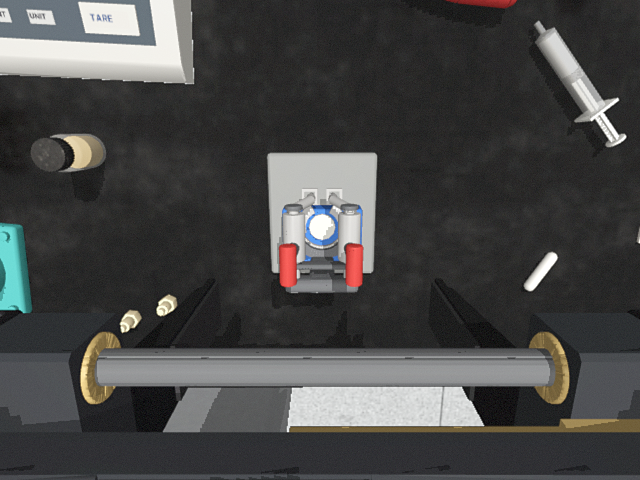

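The grips are centred on (488.4, -206.2) at yaw 0, with the tips toward +x. I descend and squeeze.

{"fn": "move_arm", "kwargs": {
  "commands": [
    [[0,0.06,-0.6],0,1],
    [[0,0,-0.6],0,1],
    [[0,0,-0.6],0,1],
    [[0,0,-0.55],0,1],
    [[0,0,0],0,1],
    [[0,0,0],0,0.4],
    [[0,0,0],0,0.1],
    [[0,0,0],0,0.0],
    [[0,0,0],0,-0.1],
    [[0,0,0],0,-0.2],
    [[0,0,0],0,-0.3],
    [[0,0,0],0,-0.4],
    [[0,0,0],0,-0.6],
    [[0,0,0],0,-1],
    [[0,0,0],0,-1],
    [[0,0,0],0,-1],
    [[0,0,0],0,-1],
    [[0,0,0],0,-1]
  ]
}}

```text
t: 5.78
eef_pos: [488.6, -205.6, 294.8]
tcp_rot: [3.141, -0.0, -0.002]
ft_force: [-0.9, -0.4, 3.6]
opening: 0.251
grip_force: 30.0
```

{"fn": "move_arm", "kwargs": {
  "commands": [
    [[0,0,0.1],0,-1],
    [[0,0,0.2],0,-1],
    [[0,0,0.3],0,-1],
    [[0,0,0.4],0,-1],
    [[0,0,0.5],0,-1],
    [[0,0,0.5],0,-1],
    [[0,0,0.5],0,-1],
    [[0,0,0.5],0,-1],
    [[0,0,0.5],0,-1],
    [[0,0,0.4],0,-1],
    [[0,0,0.2],0,-1],
    [[0,0,0],0,-1],
    [[0,0,0],0,-1]
  ]
}}

```text
t: 6.87
eef_pos: [488.4, -205.4, 417.7]
tcp_rot: [3.142, -0.0, -0.002]
ft_force: [0.7, -0.0, -2.9]
opening: 0.254
grip_force: 30.0
```

```bash
python3 - <<'E'
from h import *
a=read_camera("scene");w=read_camera("wrist");s=env.state();print(s["eef_pos"],s["ft_force"],s["opening"])
e=s["eef_pos"]
def crop(p,c,r,k): 
    c=np.round(c).astype(int); x0=max(c[0]-r,0);y0=max(c[1]-r,0); return cv2.resize(p["image"][y0:y0+2*r,x0:x0+2*r],(k,k),interpolation=cv2.INTER_CUBIC)
f=e-[0,0,230]
save("lift.png",np.hstack([crop(a,proj(a,f)[0],45,400),crop(w,proj(w,f)[0],90,400)]))
for v in ((290,285),(333,233),(236,247),(163,212)): print(atz(a,v,0).round())
for o in cut_out("housing",a)[:4]: print(np.round(o["at"]),round(o["confidence"],2),atz(a,o["at"],30).round(), o["region"].sum(), a["image"][o["region"]].mean(0).round())
print(cv2.Rodrigues(np.array(w["rvec"]))[0].round(3))
E
```

```text
[ 488.48819886 -205.45575367  416.98131374] [ 0.07718166  0.31423209 -2.15775835] 0.2545227732324152
[618.  66.   0.]
[ 611. -129.    0.]
[791.  21.   0.]
[ 1.035e+03 -1.000e+00  0.000e+00]
[281. 427.] 0.89 [464. 356.  30.] 1339 [ 71. 104. 171.]
[230. 309.] 0.89 [675. 199.  30.] 1677 [ 65.  99. 164.]
[356. 324.] 0.85 [441. 117.  30.] 1676 [ 40. 151. 145.]
[290. 354.] 0.57 [519. 233.  30.] 2015 [157. 158. 159.]
[[-0.002 -1.    -0.   ]
 [-0.961  0.001  0.275]
 [-0.275  0.001 -0.961]]
```

View pics/lift.png

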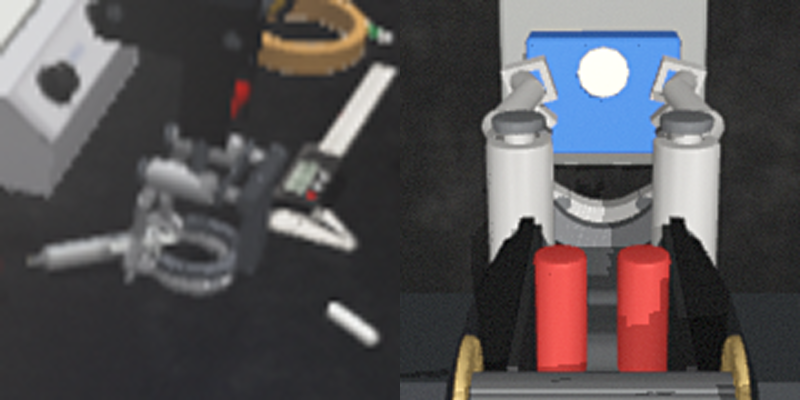

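{"fn": "move_arm", "kwargs": {
  "commands": [
    [[-0.05,0.3,0],0,-1],
    [[-0.05,0.6,0],0,-1],
    [[-0.05,0.9,0],0,-1],
    [[-0.05,0.9,0],0,-1],
    [[-0.05,0.9,0],0,-1],
    [[-0.05,0.9,0],0,-1],
    [[-0.05,0.9,0],0,-1],
    [[-0.05,0.9,0],0,-1],
    [[-0.05,0.9,0],0,-1],
    [[-0.05,0.9,0],0,-1],
    [[-0.05,0.9,0],0,-1],
    [[-0.05,0.9,0],0,-1],
    [[-0.05,0.9,0],0,-1],
    [[-0.05,0.9,0],0,-1],
    [[0,0.9,0],0,-1],
    [[0,0.9,0],0,-1],
    [[0,0.6,0],0,-1],
    [[0,0.5,0],0,-1],
    [[0,0,0],0,-1],
    [[0,0,0],0,-1]
  ]
}}

```text
t: 8.68
eef_pos: [467.1, 233.1, 417.2]
tcp_rot: [3.141, 0.001, -0.001]
ft_force: [-0.2, -1.3, -3.3]
opening: 0.257
grip_force: 30.0
```

```bash
python3 - <<'E'
from h import *
w=read_camera("wrist");s=env.state();print(s["eef_pos"],s["tcp_rot"],s["ft_force"],s["opening"],ray(w,(320,240)))
save("w3.png",w["image"])
for t in("housing","spring_seat"):
  for o in cut_out(t,w)[:3]: print(t,np.round(o["at"]),round(o["confidence"],2),atz(w,o["at"],30).round(), o["region"].sum(), w["image"][o["region"]].mean(0).round())
E
```

```text
[467.2303958  232.43252989 417.26043509] [ 3.14102098e+00  8.81565008e-04 -1.66263667e-03] [-0.14144378 -0.16937344 -2.2675207 ] 0.24957335486388532 (array([544.50414144, 232.54914121, 398.32424889]), array([-0.2722767 ,  0.01033715, -0.96216347]))
housing [364.   3.] 0.84 [639. 201.  30.] 699 [ 56.  93. 162.]
housing [336. 132.] 0.77 [539. 222.  30.] 8658 [214. 212. 208.]
housing [194. 190.] 0.58 [488. 351.  30.] 7822 [105. 142. 201.]
spring_seat [339. 136.] 0.96 [535. 220.  30.] 8653 [214. 212. 208.]
spring_seat [458. 228.] 0.64 [452. 108.  30.] 7290 [114. 189. 181.]
spring_seat [193. 190.] 0.6 [488. 352.  30.] 7902 [104. 141. 200.]
```

View pics/w3.png

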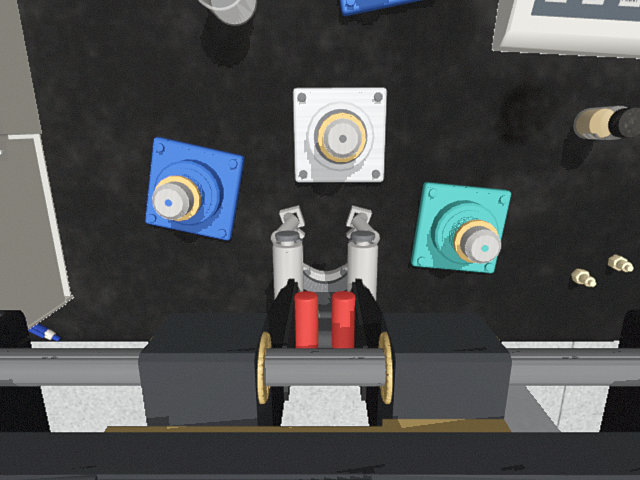

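The housing's white base spans px (293..387, 88..182), with the spindle tip at about (342,139). The ring is still on the tips. I refine its position, using the boss seen during the lift to remove camera bias.

```bash
python3 - <<'E'
from h import *
w=read_camera("wrist");e=env.state()["eef_pos"]
# boss in lift.png
L=cv2.cvtColor(cv2.imread("pics/lift.png"),cv2.COLOR_BGR2RGB)[:150,400:].astype(int)
m=(L.min(2)>225).astype(np.uint8);n,l,s,c=cv2.connectedComponentsWithStats(m);i=[k for k in range(1,n) if 150<c[k][0]<260 and s[k,4]>500][0]
print(s[i],c[i])
cc=np.round(proj(w,e-[0,0,230])[0]).astype(int)-90
b=atz(w,cc+(c[i]+.5)*180/400-.5,33.5)-e; print("boss rel TCP",b.round(2))
o=[o for o in cut_out("housing",w) if w["image"][o["region"]].mean(0).min()>180][0]
ys,xs=np.nonzero(o["region"]);W=np.array([atz(w,v,12)[:2] for v in np.c_[xs,ys]],np.float32);W2=W[::3]
r=cv2.minAreaRect(cv2.convexHull(W));print("base",r,"mask edges")
im=w["image"][60:230,280:420].astype(int)
# bright base: polygon
m=(im.min(2)>120).astype(np.uint8);m=cv2.morphologyEx(m,cv2.MORPH_CLOSE,np.ones((5,5)));n,l,s,c=cv2.connectedComponentsWithStats(m);i=l[139-60-30,300-280];ys,xs=np.nonzero(l==i);
k=ys+60<190;W=np.array([atz(w,v,12)[:2] for v in np.c_[xs[k]+280,ys[k]+60]],np.float32);r=cv2.minAreaRect(cv2.convexHull(W));print("base2",r)
# brass pixels and centre dot
br=((im[...,0]-im[...,2])>50).astype(np.uint8);ys,xs=np.nonzero(br);el=cv2.fitEllipse(cv2.convexHull(np.c_[xs+280,ys+60].astype(np.int32)).reshape(-1,1,2));print("brass",el)
# spindle tip silhouette vs brass inner
g=cv2.cvtColor(w["image"],cv2.COLOR_RGB2GRAY)[125:155,325:360];print(np.unravel_index(g[8:22,8:25].argmin(),(14,17)))
c3=cv2.resize(w["image"][80:190,285:395],(600,600),interpolation=cv2.INTER_CUBIC);save("hz.png",c3)
h=np.array(r[0]);
for z in(42,48,54,60,66,72,78,84): print(z,proj(w,[h[0],h[1],z])[0].round(1))
E
```

```text
[ 179   49   49   47 1782] [203.03872054  71.83782267]
boss rel TCP [-1.6000e-01 -1.1700e+00 -3.8411e+02]
base ((534.4468994140625, 219.13739013671875), (84.80447387695312, 84.38130187988281), 0.1825692355632782) mask edges
base2 ((534.7522583007812, 218.66856384277344), (83.82817840576172, 83.54025268554688), 0.283914178609848)
brass ((339.7621154785156, 137.99867248535156), (47.782108306884766, 49.665523529052734), 11.358050346374512)
(np.int64(4), np.int64(9))
42 [339.  137.4]
48 [339.3 137.6]
54 [339.5 137.9]
60 [339.8 138.1]
66 [340.1 138.3]
72 [340.4 138.6]
78 [340.7 138.8]
84 [341.  139.1]
```

View pics/hz.png

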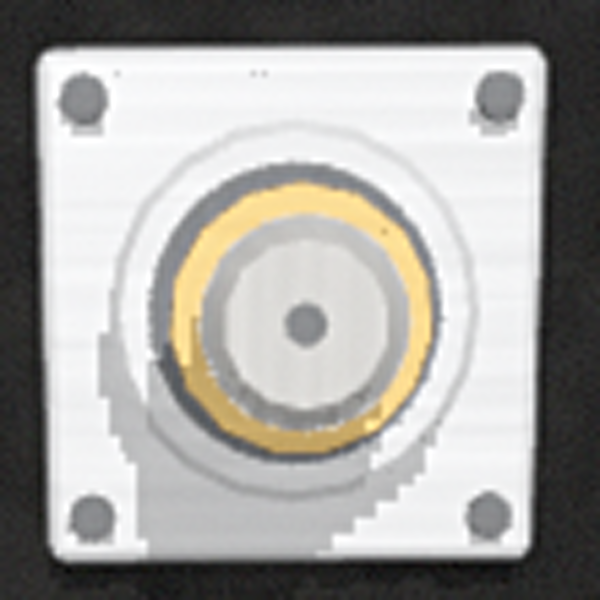

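```bash
python3 - <<'E'
from h import *
w=read_camera("wrist");e=env.state()["eef_pos"];C=ray(w,(0,0))[0]
print("C-e",(C-e).round(2))
g=grips(w,e[2]-169)
for o in g: print(o[0].round(1),o[1],(o[2]-C).round(2))
w2=dict(w);w2["image"]=cv2.cvtColor(cv2.imread("pics/w2.png"),cv2.COLOR_BGR2RGB)
for o in grips(w2,C[2]-220.7): print("w2",o[0].round(1),(o[2]-C).round(2))
# boss in w2: white blob
im=w2["image"][200:260,295:350].astype(int);m=(im.min(2)>225).astype(np.uint8);n,l,s,c=cv2.connectedComponentsWithStats(m);i=1+s[1:,4].argmax();print("w2 boss",s[i],c[i]+[295,200],(atz(w,c[i]+[295,200],C[2]-346.7+33.5)-C).round(2))
cc=np.round(proj(w,e-[0,0,230])[0])-90
print("lift boss",(atz(w,cc+(np.array([203.04,71.84])+.5)*.45-.5,C[2]-398.4+33.5)-C).round(2))
print("house",(np.array([534.6,218.9])-C[:2]).round(2), "tip z75",(atz(w,(340.9,139.6),75)-C).round(2),"brass z55",(atz(w,(339.8,138),55)-C).round(2))
E
```

```text
C-e [ 77.4   -0.78 -18.81]
[306.  319.5] 1280 [ -75.67    7.85 -150.19]
[342.9 319.2] 1269 [ -75.71   -7.58 -150.19]
w2 [487.    2.5] [  56.36  -75.88 -220.7 ]
w2 [287.4 264.7] [ -77.08   21.34 -220.7 ]
w2 [353.8 264.6] [ -77.18  -16.52 -220.7 ]
w2 boss [ 15  15  23  24 377] [319.71883289 225.62599469] [ -76.48    3.87 -313.2 ]
lift boss [ -77.29    0.44 -364.9 ]
house [-10.48 -12.16] tip z75 [ -10.76  -12.76 -323.91] brass z55 [ -10.15  -12.64 -343.91]
```

{"fn": "move_arm", "kwargs": {
  "commands": [
    [[0,-0.1,-0.3],0,-1],
    [[0,-0.1,-0.5],0,-1],
    [[0,-0.1,-0.5],0,-1],
    [[0,-0.1,-0.5],0,-1],
    [[0,0,-0.4],0,-1],
    [[0,0,0],0,-1],
    [[0,0,0],0,-1],
    [[0,0,0],0,-1]
  ]
}}

```text
t: 9.65
eef_pos: [467.8, 220.3, 352.1]
tcp_rot: [-3.142, -0.001, -0.003]
ft_force: [0.3, 0.6, -1.6]
opening: 0.253
grip_force: 30.0
```

```bash
python3 - <<'E'
from h import *
w=read_camera("wrist");s=env.state();e=s["eef_pos"];C=ray(w,(0,0))[0];print(e,s["ft_force"],C,s["tcp_rot"])
save("w4.png",w["image"])
def base(w):
    im=w["image"].astype(int)[0:215,230:460]; m=(im.min(2)>120).astype(np.uint8);m=cv2.morphologyEx(m,cv2.MORPH_CLOSE,np.ones((5,5)));n,l,s_,c=cv2.connectedComponentsWithStats(m);i=1+s_[1:,4].argmax();ys,xs=np.nonzero(l==i)
    print("bbox",s_[i]); return cv2.minAreaRect(cv2.convexHull(np.array([atz(w,v,12)[:2] for v in np.c_[xs+230,ys]],np.float32)))
r=base(w);print(r,"rel",np.array(r[0])-C[:2])
im=w["image"][0:220,230:460].astype(int)
br=(((im[...,0]-im[...,2])>45)).astype(np.uint8);n,l,s_,c=cv2.connectedComponentsWithStats(br);i=1+s_[1:,4].argmax();ys,xs=np.nonzero(l==i);el=cv2.fitEllipse(cv2.convexHull(np.c_[xs+230,ys].astype(np.int32)));print("brass",el)
for z in(45,55,65):print(z,(atz(w,el[0],z)-C).round(2), el[1][0]/w["fx"]*np.linalg.norm(atz(w,el[0],z)-C))
for o in grips(w,e[2]-169): print(o[0].round(1),(o[2]-C).round(2))
# mirror symmetry axis per band
g=cv2.cvtColor(w["image"],cv2.COLOR_RGB2GRAY).astype(float)
for a,b,hw,d in((206,225,45,244),(234,262,50,200),(295,340,34,150)):
    best=[]
    for c2 in range(640,662):
        k=np.arange(1,2*hw); L=g[a:b][:, [int(np.floor((c2-j)/2)) for j in k]];R=g[a:b][:,[int(np.ceil((c2+j)/2)) for j in k]]
        best.append((np.abs(L-R).mean(),c2/2))
    best.sort();print(a,b,[(round(x,1),y) for x,y in best[:3]],(atz(w,(best[0][1],(a+b)/2),C[2]-d)-C).round(2))
E
```

```text
[467.77581171 220.40849725 352.28201164] [-0.44973572  0.33319082 -2.51850689] [545.25336025 219.7043177  333.34985943] [-3.14135533e+00 -1.03022441e-03 -2.48072279e-03]
bbox [   40    81   112   114 11998]
((534.8125, 218.70654296875), (83.4229507446289, 83.57317352294922), 0.4882577359676361) rel [-10.44086025  -0.99777473]
brass ((325.9609375, 141.65013122558594), (59.15755844116211, 61.243106842041016), 1.7256165742874146)
45 [ -10.74   -1.01 -288.35] 41.959862970518934
55 [ -10.37   -0.98 -278.35] 40.50469101191868
65 [  -9.99   -0.94 -268.35] 39.049519053318434
[306.  319.5] [ -75.49    7.83 -150.07]
[342.9 319.2] [ -75.52   -7.59 -150.07]
206 225 [(np.float64(9.9), 325.0), (np.float64(10.0), 325.5), (np.float64(18.2), 324.5)] [-5.305e+01 -2.400e-01 -2.440e+02]
234 262 [(np.float64(10.8), 325.0), (np.float64(11.2), 325.5), (np.float64(13.1), 326.0)] [-6.053e+01 -1.700e-01 -2.000e+02]
295 340 [(np.float64(11.3), 324.5), (np.float64(12.3), 325.0), (np.float64(13.3), 324.0)] [-7.48e+01  1.20e-01 -1.50e+02]
```

View pics/w4.png

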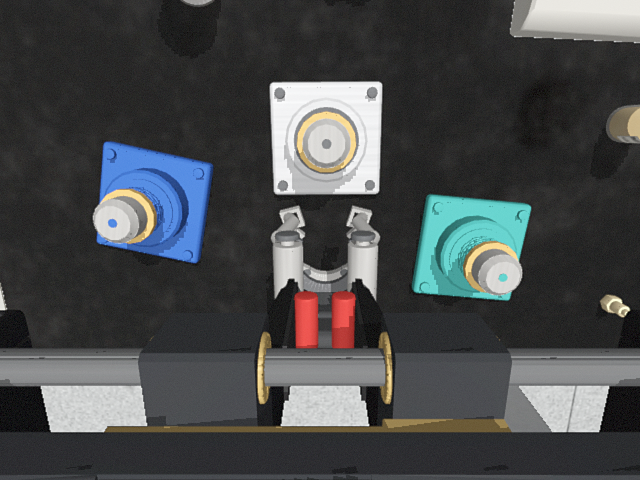

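{"fn": "move_arm", "kwargs": {
  "commands": [
    [[0,0,0.4],0,-1],
    [[0.25,-0.015,0],0,-1],
    [[0.5,0,0],0,-1],
    [[0.5,0,0],0,-1],
    [[0.5,0,0],0,-1],
    [[0.3,0,0],0,-1],
    [[0.18,0,0],0,-1],
    [[0,0,0],0,-1],
    [[0,0,0],0,-1],
    [[0,0,0],0,-1],
    [[0,0,0],0,-1]
  ]
}}

```text
t: 10.62
eef_pos: [534.0, 220.1, 363.8]
tcp_rot: [3.141, 0.0, -0.002]
ft_force: [-0.8, 0.3, -1.5]
opening: 0.255
grip_force: 30.0
```

```bash
python3 - <<'E'
from h import *
F=[]
for i in range(4):
    w=read_camera("scene");s=env.state();F.append(np.r_[s["eef_pos"],s["ft_force"],s["moment"]])
print(np.mean(F,0).round(2),np.std(F,0).round(2))
c=proj(w,[534.5,219,80])[0].astype(int);save("s2.png",cv2.resize(w["image"][c[1]-50:c[1]+50,c[0]-60:c[0]+60],(720,600),interpolation=cv2.INTER_CUBIC))
E
```

```text
[ 5.3418e+02  2.2009e+02  3.6381e+02 -0.0000e+00 -1.4000e-01 -2.0100e+00
  2.0000e-02 -0.0000e+00  1.0000e-02] [0.09 0.01 0.01 0.25 0.5  0.35 0.02 0.04 0.01]
```

View pics/s2.png

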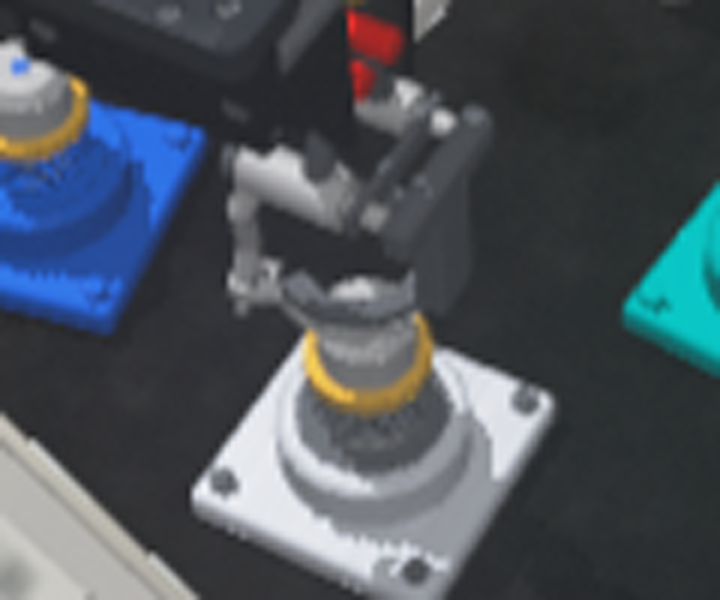

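The pliers hang centred above the spindle, with the ring on the tips. I descend by feel.

{"fn": "move_arm", "kwargs": {
  "commands": [
    [[0,0,-0.15],0,-1],
    [[0,0,-0.15],0,-1],
    [[0,0,-0.1],0,-1],
    [[0,0,-0.1],0,-1],
    [[0,0,0],0,-1]
  ]
}}

```text
t: 11.23
eef_pos: [534.5, 220.0, 347.8]
tcp_rot: [3.141, 0.001, -0.002]
ft_force: [-0.4, 0.2, -1.6]
opening: 0.251
grip_force: 30.0
```

{"fn": "move_arm", "kwargs": {
  "commands": [
    [[0,0,-0.1],0,-1],
    [[0,0,-0.1],0,-1],
    [[0,0,0],0,-1]
  ]
}}

```text
t: 11.48
eef_pos: [534.4, 220.0, 342.1]
tcp_rot: [3.141, 0.001, -0.002]
ft_force: [-0.1, 0.0, -2.9]
opening: 0.254
grip_force: 30.0
```

{"fn": "move_arm", "kwargs": {
  "commands": [
    [[0,0,-0.1],0,-1],
    [[0,0,-0.1],0,-1],
    [[0,0,0],0,-1]
  ]
}}

```text
t: 11.73
eef_pos: [534.4, 220.0, 336.1]
tcp_rot: [3.141, 0.001, -0.002]
ft_force: [-0.9, -0.2, -1.9]
opening: 0.255
grip_force: 30.0
```

{"fn": "move_arm", "kwargs": {
  "commands": [
    [[0,0,-0.1],0,-1],
    [[0,0,-0.07],0,-1],
    [[0,0,0],0,-1]
  ]
}}

```text
t: 11.98
eef_pos: [534.5, 220.0, 331.2]
tcp_rot: [3.141, 0.0, -0.002]
ft_force: [-0.0, -0.0, -1.7]
opening: 0.254
grip_force: 30.0
```

{"fn": "move_arm", "kwargs": {
  "commands": [
    [[0,0,-0.07],0,-1],
    [[0,0,0],0,-1]
  ]
}}

```text
t: 12.15
eef_pos: [534.6, 220.0, 329.4]
tcp_rot: [3.142, -0.0, -0.002]
ft_force: [0.1, 0.3, -0.7]
opening: 0.254
grip_force: 30.0
```

{"fn": "move_arm", "kwargs": {
  "commands": [
    [[0,0,-0.05],0,-1],
    [[0,0,0],0,-1]
  ]
}}

```text
t: 12.32
eef_pos: [534.6, 220.0, 327.9]
tcp_rot: [3.142, -0.0, -0.002]
ft_force: [1.2, -0.5, 0.4]
opening: 0.249
grip_force: 30.0
```

{"fn": "move_arm", "kwargs": {
  "commands": [
    [[0,0,-0.05],0,-1],
    [[0,0,0],0,-1]
  ]
}}

```text
t: 12.48
eef_pos: [534.5, 220.0, 326.4]
tcp_rot: [3.142, -0.0, -0.002]
ft_force: [0.1, -0.2, 0.2]
opening: 0.252
grip_force: 30.0
```

{"fn": "move_arm", "kwargs": {
  "commands": [
    [[0,0,-0.05],0,-1],
    [[0,0,0],0,-1]
  ]
}}

```text
t: 12.65
eef_pos: [534.5, 220.0, 324.8]
tcp_rot: [3.142, -0.0, -0.002]
ft_force: [0.7, -0.8, 1.1]
opening: 0.25
grip_force: 30.0
```

{"fn": "move_arm", "kwargs": {
  "commands": [
    [[0,0,0],0,-1],
    [[0,0,0],0,-1]
  ]
}}

```text
t: 12.82
eef_pos: [534.5, 220.0, 324.9]
tcp_rot: [3.141, -0.0, -0.002]
ft_force: [0.3, 0.0, -0.5]
opening: 0.253
grip_force: 30.0
```

```bash
cat > f.py <<'E'
from h import *
F=[]
for i in range(6):
    read_camera("wrist");s=env.state();F.append(np.r_[s["eef_pos"],s["ft_force"],s["moment"]*10])
print(round(s["t"],2),np.mean(F,0).round(2),np.std(F,0)[5].round(2))
E
python3 f.py
```

```text
13.12 [ 5.3452e+02  2.2002e+02  3.2496e+02  8.5000e-01  1.2000e-01 -2.0000e-01
  4.0000e-02 -2.3100e+00 -1.2000e-01] 0.51
```

{"fn": "move_arm", "kwargs": {
  "commands": [
    [[0,0,-0.05],0,-1],
    [[0,0,0],0,-1],
    [[0,0,0],0,-1]
  ]
}}

```text
t: 13.37
eef_pos: [534.6, 220.0, 323.5]
tcp_rot: [3.142, -0.0, -0.002]
ft_force: [0.8, -0.8, 1.6]
opening: 0.255
grip_force: 30.0
```

```bash
python3 f.py
```

```text
13.67 [ 5.3454e+02  2.2002e+02  3.2354e+02  1.0600e+00  1.6000e-01  1.5000e+00
 -2.0000e-01 -2.3800e+00 -3.4000e-01] 0.41
```

{"fn": "move_arm", "kwargs": {
  "commands": [
    [[0,0,-0.05],0,-1],
    [[0,0,0],0,-1],
    [[0,0,0],0,-1]
  ]
}}

```text
t: 13.92
eef_pos: [534.6, 220.0, 322.0]
tcp_rot: [3.142, -0.0, -0.002]
ft_force: [0.6, -0.5, 3.6]
opening: 0.253
grip_force: 30.0
```

```bash
python3 f.py
```

```text
14.22 [ 5.3455e+02  2.2002e+02  3.2204e+02  1.4900e+00 -3.4000e-01  2.9200e+00
 -4.2000e-01 -3.0200e+00  2.0000e-02] 0.57
```

{"fn": "move_arm", "kwargs": {
  "commands": [
    [[0,0,-0.05],0,-1],
    [[0,0,0],0,-1],
    [[0,0,0],0,-1]
  ]
}}

```text
t: 14.47
eef_pos: [534.6, 220.0, 320.5]
tcp_rot: [3.142, -0.0, -0.002]
ft_force: [1.7, -0.5, 3.9]
opening: 0.254
grip_force: 30.0
```

```bash
python3 f.py
```

```text
14.77 [ 5.3455e+02  2.2002e+02  3.2054e+02  1.1900e+00 -6.4000e-01  4.3600e+00
 -3.1000e-01 -3.4600e+00 -3.0000e-02] 0.35
```

{"fn": "move_arm", "kwargs": {
  "commands": [
    [[0,0,-0.023],0,-1],
    [[0,0,0],0,-1],
    [[0,0,0],0,-1]
  ]
}}

```text
t: 15.02
eef_pos: [534.5, 220.0, 319.8]
tcp_rot: [3.142, -0.0, -0.002]
ft_force: [2.8, -0.5, 5.3]
opening: 0.254
grip_force: 30.0
```

```bash
python3 f.py
```

```text
15.32 [ 5.3454e+02  2.2002e+02  3.1983e+02  1.9200e+00 -3.9000e-01  5.0500e+00
 -4.8000e-01 -3.4500e+00 -9.0000e-02] 0.42
```

{"fn": "move_arm", "kwargs": {
  "commands": [
    [[0,0,-0.014],0,-1],
    [[0,0,0],0,-1],
    [[0,0,0],0,-0.45],
    [[0,0,0],0,-0.4],
    [[0,0,0],0,-0.35],
    [[0,0,0],0,-0.3],
    [[0,0,0],0,-0.25],
    [[0,0,0],0,-0.2],
    [[0,0,0],0,-0.15],
    [[0,0,0],0,-0.1],
    [[0,0,0],0,-0.06],
    [[0,0,0],0,-0.04],
    [[0,0,0],0,-0.04],
    [[0,0,0],0,-0.04]
  ]
}}

```text
t: 16.48
eef_pos: [534.5, 220.0, 319.5]
tcp_rot: [3.142, -0.0, -0.002]
ft_force: [1.6, -0.7, 5.6]
opening: 0.478
grip_force: 5.2
```

```bash
python3 f.py; python3 -c "
from h import *
for t in('ring_left','ring_center','pliers_left'):
  print(t)
  w=read_camera('scene')
  for o in cut_out(t,w)[:2]: print(np.round(o['at']),o['confidence'],o['region'].sum())
print(env.state()['opening'],env.state()['grip_force'])"
```

```text
16.78 [ 5.3450e+02  2.2001e+02  3.1943e+02  1.2700e+00 -5.9000e-01  5.5800e+00
 -1.0200e+00 -2.3900e+00  2.7000e-01] 0.4
ring_left
[272. 335.] 0.46 54
ring_center
[273. 333.] 0.63 34
pliers_left
[274. 327.] 0.45 140
0.47931062203337643 5.325023755431175
```

{"fn": "move_arm", "kwargs": {
  "commands": [
    [[0,0,0.03],0,-0.04],
    [[0,0,0.03],0,-0.04],
    [[0,0,0.02],0,-0.04],
    [[0,0,0],0,-0.04],
    [[0,0,0],0,-0.04]
  ]
}}

```text
t: 17.5
eef_pos: [534.4, 220.0, 321.4]
tcp_rot: [3.141, 0.001, -0.002]
ft_force: [0.3, 0.3, 0.5]
opening: 0.484
grip_force: 5.5
```

```bash
python3 f.py
```

```text
17.8 [ 5.3438e+02  2.2001e+02  3.2145e+02  2.5000e-01 -4.6000e-01 -5.5000e-01
 -1.0000e-01 -9.2000e-01 -3.0000e-02] 0.62
```

{"fn": "move_arm", "kwargs": {
  "commands": [
    [[0,0,0.03],0,-0.04],
    [[0,0,0.03],0,-0.04],
    [[0,0,0],0,-0.04],
    [[0,0,0],0,-0.04]
  ]
}}

```text
t: 18.13
eef_pos: [534.5, 220.0, 323.5]
tcp_rot: [3.141, 0.0, -0.002]
ft_force: [0.7, 0.2, -2.7]
opening: 0.479
grip_force: 5.4
```

```bash
python3 f.py
```

```text
18.43 [ 5.3448e+02  2.2001e+02  3.2352e+02  1.5000e-01 -1.0000e-02 -2.0400e+00
  1.7000e-01 -1.9000e-01  1.0000e-02] 0.66
```

{"fn": "move_arm", "kwargs": {
  "commands": [
    [[0,0,0.04],0,-0.04],
    [[0,0,0.04],0,-0.04],
    [[0,0,0],0,-0.04],
    [[0,0,0],0,-0.04]
  ]
}}

```text
t: 18.77
eef_pos: [534.5, 220.0, 326.1]
tcp_rot: [3.142, -0.0, -0.002]
ft_force: [0.2, 0.3, -2.0]
opening: 0.483
grip_force: 5.4
```

```bash
python3 f.py
```

```text
19.07 [ 5.3450e+02  2.2001e+02  3.2595e+02  3.0000e-02  2.5000e-01 -1.9200e+00
  4.0000e-01 -7.0000e-02 -7.0000e-02] 0.25
```

{"fn": "move_arm", "kwargs": {
  "commands": [
    [[0,0,0.1],0,-0.04],
    [[0,0,0.15],0,-0.04],
    [[0,0,0.2],0,-0.04],
    [[0,0,0.3],0,-0.04],
    [[0,0,0.4],0,-0.04],
    [[0,0,0.4],0,-0.04],
    [[0,0,0.4],0,-0.04],
    [[0,0,0.4],0,-0.1],
    [[0,0,0.3],0,-0.2],
    [[0,0,0.2],0,-0.25],
    [[0,0,0],0,-0.25],
    [[0,0,0],0,-0.25]
  ]
}}

```text
t: 20.07
eef_pos: [534.4, 220.0, 411.5]
tcp_rot: [3.142, -0.0, -0.002]
ft_force: [-0.6, -0.4, -1.5]
opening: 0.373
grip_force: 6.9
```

```bash
python3 f.py; python3 - <<'E'
from h import *
a=read_camera("scene");w=read_camera("wrist");e=env.state()["eef_pos"]
def crop(p,c,r,k): 
    c=np.round(c).astype(int); x0=max(c[0]-r,0);y0=max(c[1]-r,0); return cv2.resize(p["image"][y0:y0+2*r,x0:x0+2*r],(k,k),interpolation=cv2.INTER_CUBIC)
save("off.png",np.hstack([crop(a,proj(a,[534.5,219,85])[0],45,400),crop(w,proj(w,e-[-15,0,250])[0],75,400)]))
E
```

```text
20.37 [ 5.3448e+02  2.1999e+02  4.1090e+02 -5.0000e-02  0.0000e+00 -2.1700e+00
  1.1000e-01 -2.0000e-02  6.0000e-02] 0.44
```

View pics/off.png

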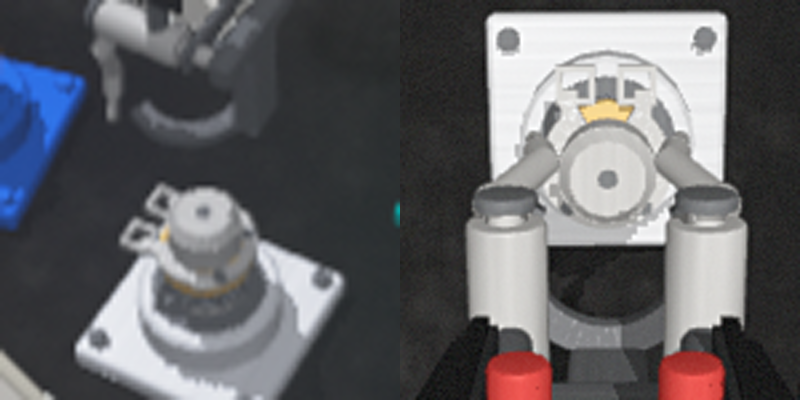

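The ring sits level in the groove and the pliers are empty. I carry them back to the stand.

{"fn": "move_arm", "kwargs": {
  "commands": [
    [[-0.09,-0.3,0],0,-0.25],
    [[-0.09,-0.6,0],0,-0.25],
    [[-0.09,-0.9,0],0,-0.25],
    [[-0.09,-0.9,0],0,-0.25],
    [[-0.09,-0.9,0],0,-0.25],
    [[-0.09,-0.9,0],0,-0.25],
    [[-0.09,-0.9,0],0,-0.25],
    [[-0.09,-0.9,0],0,-0.25],
    [[-0.09,-0.9,0],0,-0.25],
    [[-0.09,-0.9,0],0,-0.25],
    [[-0.09,-0.9,0],0,-0.25],
    [[-0.09,-0.9,0],0,-0.25],
    [[-0.09,-0.9,0],0,-0.25],
    [[-0.09,-0.9,0],0,-0.25],
    [[-0.09,-0.9,0],0,-0.25],
    [[-0.09,-0.8,0],0,-0.25],
    [[-0.09,-0.5,0],0,-0.25],
    [[0,-0.29,0],0,-0.25],
    [[0,0,0],0,-0.25],
    [[0,0,0],0,-0.25]
  ]
}}

```text
t: 22.13
eef_pos: [488.4, -205.6, 411.4]
tcp_rot: [-3.141, 0.0, -0.003]
ft_force: [0.1, -0.3, -2.5]
opening: 0.375
grip_force: 6.9
```

```bash
python3 f.py; python3 - <<'E'
from h import *
w=read_camera("wrist");C=ray(w,(0,0))[0];e=env.state()["eef_pos"]
save("w5.png",w["image"])
c=proj(w,e-[0,0,377])[0].astype(int);im=w["image"][c[1]-30:c[1]+30,c[0]-40:c[0]+40].astype(int)
m=(im.min(2)>225).astype(np.uint8);n,l,s,cc=cv2.connectedComponentsWithStats(m)
for i in range(1,n):
    if s[i,4]>60:q=s[i,:2]+(s[i,2:4]-1)/2+c-[40,30];print(s[i],q,(atz(w,q,33.5)-C).round(2))
for o in grips(w,e[2]-169): print(o[0].round(1),(o[2]-C).round(2))
E
```

```text
22.43 [ 4.8866e+02 -2.0491e+02  4.1148e+02  5.0000e-02 -4.0000e-02 -2.0600e+00
  2.2000e-01 -2.0000e-02  1.8000e-01] 0.51
[ 32  21  22  22 370] [325.5 215.5] [ -78.3    -0.96 -359.27]
[457.1   9.5] [  36.15  -42.56 -150.27]
[292.5 319.7] [ -75.91   13.2  -150.27]
[356.5 319.6] [ -75.93  -13.21 -150.27]
```

{"fn": "move_arm", "kwargs": {
  "commands": [
    [[0,0,-0.3],0,-0.25],
    [[0,0,-0.5],0,-0.25],
    [[0,0,-0.5],0,-0.25],
    [[0,0,-0.5],0,-0.25],
    [[0,0,-0.5],0,-0.25],
    [[0,0,-0.5],0,-0.25],
    [[0,0,-0.4],0,-0.25],
    [[0,0,-0.3],0,-0.25],
    [[0,0,-0.2],0,-0.25],
    [[0,0,-0.1],0,-0.25],
    [[0,0,0],0,-0.25],
    [[0,0,0],0,-0.25]
  ]
}}

```text
t: 23.48
eef_pos: [488.7, -205.7, 297.8]
tcp_rot: [3.141, -0.0, -0.002]
ft_force: [-0.4, 0.4, -2.2]
opening: 0.377
grip_force: 6.9
```

```bash
python3 f.py
```

```text
23.78 [ 4.8867e+02 -2.0570e+02  2.9793e+02  4.6000e-01 -1.3000e-01 -1.8500e+00
  3.2000e-01 -9.0000e-02  1.0000e-01] 0.45
```

{"fn": "move_arm", "kwargs": {
  "commands": [
    [[0,0,-0.05],0,-0.25],
    [[0,0,-0.05],0,-0.25],
    [[0,0,0],0,-0.25],
    [[0,0,0],0,-0.25]
  ]
}}

```text
t: 24.12
eef_pos: [488.6, -205.7, 294.3]
tcp_rot: [-3.142, 0.0, -0.002]
ft_force: [1.7, 0.2, -1.5]
opening: 0.372
grip_force: 6.9
```

```bash
python3 f.py
```

```text
24.42 [ 4.8862e+02 -2.0569e+02  2.9444e+02 -1.6000e-01  3.7000e-01 -1.7800e+00
  1.5000e-01  5.0000e-02  1.0000e-02] 0.17
```

{"fn": "move_arm", "kwargs": {
  "commands": [
    [[0,0,-0.04],0,-0.25],
    [[0,0,-0.03],0,-0.25],
    [[0,0,0],0,-0.25],
    [[0,0,0],0,-0.25]
  ]
}}

```text
t: 24.75
eef_pos: [488.6, -205.7, 292.2]
tcp_rot: [-3.142, 0.0, -0.002]
ft_force: [-0.1, 0.4, -1.7]
opening: 0.377
grip_force: 6.9
```

```bash
python3 f.py
```

```text
25.05 [ 4.8861e+02 -2.0568e+02  2.9236e+02  6.0000e-02  0.0000e+00 -1.8800e+00
  2.1000e-01 -1.0000e-01 -5.0000e-02] 0.48
```

{"fn": "move_arm", "kwargs": {
  "commands": [
    [[0,0,-0.03],0,-0.25],
    [[0,0,0],0,-0.25],
    [[0,0,0],0,-0.25]
  ]
}}

```text
t: 25.3
eef_pos: [488.6, -205.7, 291.4]
tcp_rot: [3.141, -0.0, -0.002]
ft_force: [-0.2, 0.6, -1.5]
opening: 0.371
grip_force: 6.9
```

```bash
python3 f.py
```

```text
25.6 [ 4.8861e+02 -2.0568e+02  2.9145e+02  1.1000e-01  4.0000e-02 -1.8000e+00
 -1.0000e-01 -1.8000e-01 -6.0000e-02] 0.66
```

{"fn": "move_arm", "kwargs": {
  "commands": [
    [[0,0,-0.03],0,-0.25],
    [[0,0,0],0,-0.25],
    [[0,0,0],0,-0.25]
  ]
}}

```text
t: 25.85
eef_pos: [488.9, -205.9, 291.1]
tcp_rot: [3.141, -0.002, -0.002]
ft_force: [1.3, -0.9, 4.4]
opening: 0.376
grip_force: 6.9
```

```bash
python3 f.py
```

```text
26.15 [ 4.8886e+02 -2.0586e+02  2.9106e+02  9.9000e-01 -1.0400e+00  5.7200e+00
 -1.7100e+00 -2.0700e+00  3.0000e-01] 0.52
```

{"fn": "move_arm", "kwargs": {
  "commands": [
    [[0,0,-0.02],0,-0.25],
    [[0,0,0],0,-0.25],
    [[0,0,0],0,-0.25]
  ]
}}

```text
t: 26.4
eef_pos: [489.0, -205.9, 290.7]
tcp_rot: [3.14, -0.002, -0.002]
ft_force: [1.2, -1.3, 7.9]
opening: 0.379
grip_force: 6.9
```

```bash
python3 f.py
```

```text
26.7 [ 4.8897e+02 -2.0593e+02  2.9070e+02  1.8000e+00 -8.4000e-01  7.6100e+00
 -1.9700e+00 -2.5300e+00  1.6000e-01] 0.33
```

{"fn": "move_arm", "kwargs": {
  "commands": [
    [[0,0,0.02],0,-0.2],
    [[0,0,0],0,-0.15],
    [[0,0,0],0,-0.1],
    [[0,0,0],0,-0.05],
    [[0,0,0],0,0],
    [[0,0,0],0,0.03],
    [[0,0,0],0,0.1],
    [[0,0,0],0,0.4],
    [[0,0,0],0,0.8],
    [[0,0,0],0,1],
    [[0,0,0],0,1],
    [[0,0,0],0,1],
    [[0,0,0],0,1]
  ]
}}

```text
t: 27.78
eef_pos: [488.6, -205.7, 290.5]
tcp_rot: [3.142, 0.0, -0.002]
ft_force: [-0.2, 0.7, -0.9]
opening: 0.912
grip_force: 0.0
```

{"fn": "move_arm", "kwargs": {
  "commands": [
    [[0,0,0.1],0,1],
    [[0,0,0.3],0,1],
    [[0,0,0.6],0,1],
    [[0,0,0.8],0,1],
    [[0,0,0.8],0,1],
    [[0,0,0.4],0,1],
    [[0,0,0],0,1],
    [[0,0,0],0,1],
    [[0,0,0],0,1]
  ]
}}

```text
t: 28.53
eef_pos: [488.4, -205.6, 380.0]
tcp_rot: [-3.141, 0.001, -0.002]
ft_force: [0.7, 0.5, 0.1]
opening: 1.002
grip_force: 0.0
```

```bash
python3 f.py; python3 - <<'E'
from h import *
w=read_camera("wrist");C=ray(w,(0,0))[0]; e=env.state()["eef_pos"]
for o in grips(w,122): print(o[0].round(1),o[1],o[2].round(1),(o[2]-C).round(1),o[3])
a=read_camera("scene");b=read_camera("side")
for t in("vial_free","screwdriver","beaker_50","pliers_grip"):
    print(t,[[np.round(o["at"]).tolist() for o in search_frame(t,p)[:1]] for p in(a,b)])
E
```

```text
28.83 [ 4.8857e+02 -2.0567e+02  3.7975e+02 -1.1000e-01 -1.2000e-01 -2.0000e-01
  4.2000e-01  1.5000e-01 -3.0000e-02] 0.61
[476.2   4.6] 800 [ 625.6 -281.4  122. ] [  59.5  -75.1 -239.2] [[628.7, -257.3], [628.6, -304.9], [622.5, -305.6], [622.6, -257.7]]
[294.1 253.9] 591 [ 489.5 -187.6  122. ] [ -76.6   18.7 -239.2] [[501.6, -183.3], [501.6, -192.5], [477.0, -192.1], [477.0, -182.7]]
[355.8 254. ] 589 [ 489.4 -225.3  122. ] [ -76.7  -18.9 -239.2] [[501.6, -220.5], [501.5, -229.6], [476.9, -230.2], [476.9, -220.8]]
vial_free [[[338.0, 267.0]], [[282.0, 270.0]]]
screwdriver [[[343.0, 186.0]], [[201.0, 362.0]]]
beaker_50 [[[289.0, 353.0]], [[412.0, 241.0]]]
pliers_grip [[[396.0, 208.0]], [[202.0, 278.0]]]
```

```bash
python3 -c "
from cell import env
print(env.job_done())"
```

```text
the job is handed in; nothing more can be done
None
```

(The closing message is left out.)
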